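Take the infrared thermometer from its drawer and aim it at the sample cup

TASK

The bitumen in the larger of the two metal cups has to be checked for cooling: pull the instrument drawer fully open by its handle, draw the pistol-shaped infrared thermometer up out of its foam slot, tip its nose down at about 45 degrees and aim it at the middle of the bitumen in that larger cup, with the nose some 15 cm from the bitumen surface. Finish holding it still in that aim, in the gripper and clear of everything; do not set it down or let go. Keep the thermometer from touching the cups or the flask, do not shift any of them, and leave the meter standing in its slot in the drawer.

Things in the scene. Friction and masses are not known exactly. Their poses are not given: they have to be found in the camera images.
- cabinet: Fixed cream sheet-steel bench cabinet, 280 mm deep (x), 260 mm wide (y), 175 mm high, with one drawer in its front. Origin: on the bench, below the middle of its front face; its -x axis points out of the drawer front, towards the robot, the body lies to +x.
- drawer_foam (a point): Middle of the top face (80 mm above the bench) of the foam filling the drawer; moves with it, axes as the cabinet's. Two equal upright slots, 44 (x) by 34 (y) mm, 60 mm deep, centred at x = 7, y = -48 and +48 mm from this point: one holds the thermometer, the other the meter, which is which varies. The 12 mm drawer front (167 mm above the bench) starts 103 mm to -x; side walls 100 mm.
- drawer (a joint): How far the drawer is pulled out along the cabinet's -x axis, m: 0 shut (as it starts), 0.195 at the stop. It runs with a few newtons of drag and stays where it is left. The thermometer is wholly out from under the cabinet's top from about 0.175.
- drawer_handle (a point): Middle of the drawer's handle, a straight level steel bar 11 mm thick, 120 mm long along the cabinet's y axis, 148 mm above the bench, 38 mm in front of the drawer's front face and 27 mm below the cabinet's top. Moves with the drawer; axes as the cabinet's. It can be pinched from above.
- gun: Pistol-shaped infrared thermometer, 0.26 kg. Origin: middle of the grip's foot; x = aim (nose), z = foot to barrel. Grip 40 (x) by 30 (y) mm, z 0 to 86; barrel 38 mm wide (y), x -45 to 80, z 82 to 126; round lens tube x 80 to 105. Centre of mass x 14, z 78. Starts grip down in a slot (2 mm play), foot 20 mm above the bench, nose to the drawer front.
- gun_nose (a point): Centre of the lens, at the nose's front (x = 105, y = 0, z = 104 mm in the thermometer's frame); axes as the thermometer's, x = the line of aim.
- cup_large: The sample cup to aim at: the larger of two round aluminium cups, 70 mm in diameter and 45 mm high, full of set black bitumen, standing loose on the bench. Origin: centre of its underside. Which of the two places it stands in varies.
- cup_large_surface (a point): Middle of the bitumen surface in the larger cup, 41 mm above the bench, 4 mm below the rim; the surface is 67 mm across.
- cup_small: The smaller cup, 55 mm in diameter and 35 mm high, also full of bitumen, loose on the bench; to be left alone. Origin: centre of its underside.
- flask: Empty conical glass flask, 82 mm across the base, 140 mm high, loose on the bench; to be left alone. Origin: centre of its underside.
- meter: Grey handheld meter, a 40 x 29 x 115 mm block standing on end in the other foam slot, 55 mm of it above the foam (top 135 mm above the bench); to be left there. Origin: centre of its underside.
Not all that is in view belongs to the job. Leave any green or orange look-alike of the cup_large alone.

How it is judged:
On the way, in this order (a step that is already met when the one before it is completed fails the run):
1. the drawer is pulled well open (over 160 mm) (value of joint drawer above 0.16 m), for 0.2 s.
2. the thermometer is in the gripper and drawn wholly out of its slot, its foot at least 20 mm above the foam (height (world z) of gun above 0.1 m and contact force between gun and the fingers above 2 N), for 0.2 s.
At the end, for the whole second after the job is handed in: The fingers hold the thermometer still (over 2 N), foot over 40 mm up, resting on nothing; its aim slopes 30 to 60 degrees down and passes within 16 mm sideways and 16 mm up or down of the middle of the larger cup's bitumen, nose 100 to 200 mm from it (contact force between gun and the fingers above 2 N and contact force between gun and cabinet below 0.5 N and contact force between gun and meter below 0.5 N and height (world z) of gun above 0.04 m and angle between gun's own x axis and vertical between 2.094 and 2.618 rad and x of cup_large_surface in the frame of gun_nose between 0.1 and 0.2 m and y of cup_large_surface in the frame of gun_nose between -0.016 and 0.016 m and z of cup_large_surface in the frame of gun_nose between -0.016 and 0.016 m and linear speed of gun below 0.03 m/s and angular speed of gun below 0.2 rad/s); the arm keeps its last pose, push and grip.
It fails at once if the thermometer touches a cup or the flask (contact force between gun and cup_large above 0.5 N or contact force between gun and cup_small above 0.5 N or contact force between gun and flask above 0.5 N).
It fails at once if a cup or the flask is shifted by more than 15 mm (distance of any of cup_large, cup_small, flask from where it was at the start of the episode above 0.015 m).
It fails at once if the meter is pulled up out of its slot or tipped (height (world z) of meter above 0.05 m or angle between meter's own z axis and vertical above 0.4 rad).
It also fails if it takes over 61 s, if anything falls off the work surface, if the arm or the gripper's body presses on something with over 40 N, if the wrist force passes 120 N, or if a joint passes its speed limit or range.

ROBOT

A 7-joint arm with a two-finger parallel gripper is mounted at the origin on the work surface. World frame = base frame: x ahead of the robot, y to its left, z up, the work surface at z = 0. Lengths are in m, angles in rad, forces in N, time in s.
With the tool pointing down it reaches from about 0.425 to 0.925 m from the base axis. Payload 6.8 kg.
Tool frame: the origin (TCP) lies on the centre line of the jaws, within the pads' length; the fingertips stand 25 mm ahead of it and the grasp point (between the pads) lies 6 mm ahead of it; z points along the fingers, y is the line along which they close (so a half turn about z gives the same grasp; the last joint's range is limited). The gripper opens to 85 mm and grips with 20 to 120 N. Pads are 22 mm wide; open, the fingers measure 114 mm over their backs; the gripper's body (76 mm by 85 mm) begins 54 mm behind the grasp point. The pads swing forward as they close: fully open they stand 13 mm farther back than shut.
Start: joints at [1.034, 0.477, 0.022, 1.555, -0.011, 1.109, -0.083], TCP at [0.281, -0.614, 0.256] pointing down, gripper open.
Joint ranges: [-2.96, 2.96], [-0.34, 2.1], [-1.41, 1.46], [0.24, 2.44], [-1.37, 4.51], [0.17, 1.92], [-2.96, 2.96]. Speed limits (rad/s): [2.39, 2.39, 3.14, 3.14, 3.14, 3.14, 3.14].

INTERFACE

Orientations are given as a rotation vector (axis times angle).
In Python, from bench import status, imaging, workorder gives the robot as it stands.
- The arm moves only by the tool send_rows, never from a script. Its argument "steps" is a list of rows, each an object of numbers: "dx", "dy", "dz": the shift along the tool's x, y, z in cm; "yaw": the turn about the tool's z in degrees; "gripper": the opening, from 0 (shut) to 1 (fully open). A call has 1 to 5 rows; each row is the pose to reach, as a shift and turn from the pose commanded when the call began, along the tool's axes at that moment; what a row does not reach only later rows make up. A row lasts 1/8 s, in which the tool goes at most 62.5 mm and 10.7 degrees, less where a joint would pass 70% of its speed; a pose out of reach is approached as far as the arm can. A call with a gripper value outside its range is refused whole. The fingers move at their own pace and stop on an object; "force" is the grip in N (left out, the last holds). Time passes only in rows, so rows that repeat a pose let the fingers close. It gives the time, the measured TCP pose, the force, the opening and the grip force at its end, in the units of the state.
- status.get_obs(): the state, without advancing time (a new reading comes with each control period).
- imaging.grab_frame(name): name is "scene" or "top" or "wrist"; returns a dict with "color" (384x512x3 uint8, red, green, blue), "depth" (384x512 float32, m along the optical axis (not along the pixel's ray), 0 where there is no reading), "K" (3x3 intrinsics, pixels), "R" (3x3) and "t" (3): a world point X has camera coordinates R X + t. Camera axes: x right, y down, z forward; pixel columns grow to the right and rows downward; lengths in m; the calibration is good to about 2 mm. The wrist camera is an equidistant fisheye: a pixel r from the principal point sees the ray r / f radians off the axis. A picture is of the moment at which its call begins.
- workorder.hand_in(): hands the job in; it is judged then, once.
The state is a dict: "clock": time; "joints": joint angles; "qvel": joint speeds; "tau": joint torques, N m; "tcp_pos": TCP position; "orientation": TCP orientation; "contact_force": force on the tool from outside, world axes, zero at the start; "moment": the same for the moment, N m; "grip_width": finger opening in m; "gripper_force": force on a finger pad.
Only numpy, scipy, OpenCV 4.12 (cv2) and the standard library are available. Lean on these libraries where they do the work, as an engineer would, in place of code of your own. Each camera call takes 0.05 s, during which the arm holds its last target. There are 200 camera calls.

## Working session

There is one attempt and no reset: what is moved stays moved. The work goes in short steps, Python scripts to look and compute and a tool call to move; the robot and the scene stay as the last step left them, time stands still between calls to the robot, and variables do not carry over. Pictures are saved under pics/ and viewed, at most 10 in all, crops included, and the job is handed in when it is done.

Besides the shell and the picture viewer there is one more tool, called after ">>>" as a command line: name --argument value ..., lists and objects as JSON in quotes. send_rows: Moves the arm, as the interface text tells. Its arguments: {"type":"object","properties":{"steps":{"type":"array"},"force":{"type":"number"}},"required":["steps"]}

```bash
mkdir -p pics; ls; cat > h.py <<'E'
import numpy as np, cv2
from scipy.spatial.transform import Rotation as Rot
from bench import status, imaging, workorder
def grab(n,save=None):
    f=imaging.grab_frame(n)
    if save: cv2.imwrite('pics/'+save,f['color'][:,:,::-1])
    return f
def cloud(f):
    d=f['depth'];K=f['K'];v,u=np.mgrid[:d.shape[0],:d.shape[1]]
    c=np.stack([(u-K[0,2])/K[0,0]*d,(v-K[1,2])/K[1,1]*d,d],-1)
    P=(c-f['t'])@f['R']; P[d==0]=np.nan
    return P
E
python3 - <<'E'
from h import *
o=status.get_obs();print(o)
print(Rot.from_rotvec(o['orientation']).as_matrix().round(3))
for n in('top','scene'):
    f=grab(n,n+'0.png');np.savez(n+'0.npz',**f);print(n,f['K'],f['R'].round(3),f['t'])
E
```

```text
pics
{'clock': 0.0, 'joints': array([ 1.0338995 ,  0.47780672,  0.02231082,  1.55647838, -0.01151606,
        1.10930986, -0.08309623]), 'qvel': array([ 0.00058679,  0.00151265,  0.00016939,  0.00116964, -0.00042692,
       -0.00086795,  0.00050875]), 'tau': array([ 2.27260530e-04, -5.96461308e+01,  1.60800051e+00, -2.81203580e+01,
        1.24869586e-02,  9.36207158e-03, -2.50470765e-05]), 'tcp_pos': array([ 0.28042226, -0.61337212,  0.25530931]), 'orientation': array([-3.06788649e+00, -6.68087085e-01,  7.97857442e-04]), 'contact_force': array([ 0.1595637 ,  0.14970275, -0.20197257]), 'moment': array([0.00851342, 0.10496701, 0.02856651]), 'gripper_force': 0.0, 'grip_width': 0.08538499651853398}
[[ 0.909  0.416 -0.001]
 [ 0.416 -0.909  0.002]
 [-0.    -0.002 -1.   ]]
top [[381.26716166   0.         251.93236841]
 [  0.         381.26716166 188.79011538]
 [  0.           0.           1.        ]] [[ 0.002 -1.     0.005]
 [-0.989 -0.003 -0.15 ]
 [ 0.15  -0.004 -0.989]] [-0.0714354   0.55261127  1.15982806]
scene [[379.92726197   0.         259.83421159]
 [  0.         379.92726197 184.2164117 ]
 [  0.           0.           1.        ]] [[-0.498  0.867 -0.003]
 [ 0.827  0.474 -0.302]
 [-0.26  -0.153 -0.953]] [ 0.31219205 -0.41509288  1.34398594]
```

View pics/top0.png

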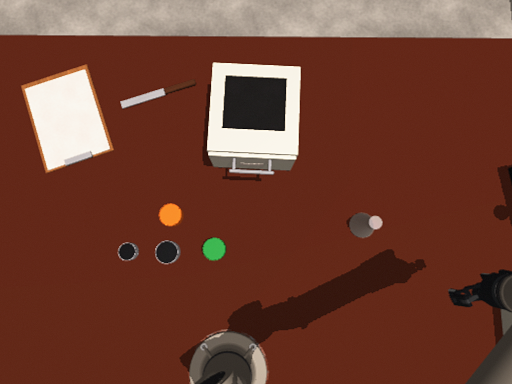

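View pics/scene0.png

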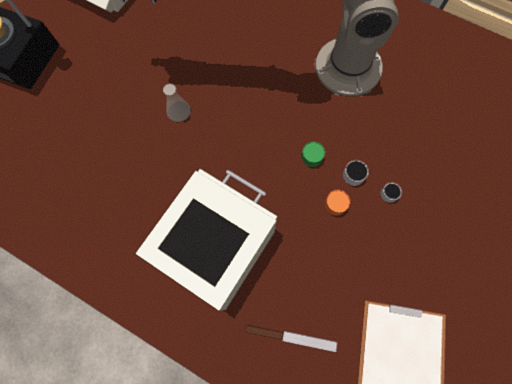

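The top view shows the handle bar at about (229–273, 172), the larger black cup at (167,252), the small one at (128,252), look-alikes at (214,249) and (170,215), and the flask at (363,225). The scene view agrees, with the large cup at (356,173).

```bash
python3 - <<'E'
from h import *
T=dict(np.load('top0.npz'));S=dict(np.load('scene0.npz'))
def atz(f,u,v,z):
    r=f['R'].T@np.array([(u-f['K'][0,2])/f['K'][0,0],(v-f['K'][1,2])/f['K'][1,1],1]);c=-f['R'].T@f['t']
    return (c+r*(z-c[2])/r[2]).round(4)
for n,f in(('top',T),('scene',S)):
    P=cloud(f)
    # cabinet top
    m=(abs(P[...,2]-.175)<.006)&(P[...,0]>.5)
    # restrict to biggest component
    k,l,s,c=cv2.connectedComponentsWithStats(m.astype(np.uint8));i=1+s[1:,4].argmax();q=P[l==i]
    print(n,'cabinet',cv2.minAreaRect(q[:,:2].astype(np.float32)),np.median(q[:,2]))
    m=(abs(P[...,2]-.150)<.010)&(P[...,0]>.5)&(abs(P[...,1]-np.median(q[:,1]))<.1)&(P[...,0]<q[:,0].min()+.02); h=P[m]
    if len(h): print('handle',cv2.minAreaRect(h[:,:2].astype(np.float32)),h.mean(0),len(h))
    g=f['color'].astype(int)
    for z0,z1,nm in((.034,.05,'h45'),(.028,.038,'h35'),(.125,.145,'flask')):
        m=(P[...,2]>z0)&(P[...,2]<z1)&(P[...,0]<.95)&(P[...,0]>.2)&(abs(P[...,1])<.6)
        k,l,s,c=cv2.connectedComponentsWithStats(m.astype(np.uint8))
        for i in range(1,k):
            if s[i,4]>40: q=P[l==i];print(nm,s[i,4],((q.max(0)+q.min(0))/2).round(3),np.ptp(q,0).round(3),g[l==i].mean(0).round())
print('cupL',atz(T,167,252,.041),atz(S,356,173,.041),'handle ends',atz(T,229,171,.15),atz(T,273,172.5,.15))
print('flask',atz(T,376,222.5,.14),atz(S,170,90,.14))
E
```

```text
top cabinet ((0.7719364166259766, -0.07376724481582642), (0.2599739730358124, 0.27042847871780396), 87.49557495117188) 0.17444663378451614
handle ((0.6084261536598206, -0.07242447882890701), (0.19756421446800232, 0.06189993396401405), 81.69088745117188) [ 0.60462822 -0.06952917  0.15062943] 344
h45 398 [0.472 0.186 0.041] [0.069 0.068 0.014] [243. 136.  40.]
h45 71 [ 0.443 -0.409  0.042] [0.062 0.046 0.016] [85. 73. 66.]
h45 411 [0.368 0.049 0.041] [0.067 0.068 0.015] [ 60. 175.  78.]
h45 419 [0.357 0.194 0.042] [0.064 0.069 0.014] [50. 47. 47.]
h35 45 [ 0.442 -0.406  0.033] [0.066 0.042 0.009] [86. 74. 67.]
h35 226 [0.36  0.318 0.033] [0.052 0.053 0.01 ] [54. 50. 50.]
flask 52 [ 0.627 -0.066  0.135] [0.006 0.094 0.019] [105.  97.  88.]
flask 151 [ 0.445 -0.421  0.134] [0.038 0.04  0.017] [190. 168. 162.]
scene cabinet ((0.7701386213302612, -0.07639819383621216), (0.26052045822143555, 0.274877667427063), 87.42607879638672) 0.17518871459676513
handle ((0.6042488813400269, -0.06785184890031815), (0.12753592431545258, 0.04119008406996727), 87.02539825439453) [ 0.59609951 -0.06747881  0.15166162] 242
h45 87 [ 0.45  -0.419  0.042] [0.06  0.06  0.016] [94. 85. 78.]
h45 379 [0.368 0.045 0.042] [0.071 0.068 0.014] [ 70. 151.  83.]
h45 397 [0.359 0.19  0.042] [0.069 0.068 0.015] [55. 53. 53.]
h45 418 [0.474 0.184 0.042] [0.069 0.068 0.015] [233. 134.  72.]
h35 41 [ 0.455 -0.406  0.033] [0.053 0.034 0.01 ] [91. 83. 77.]
h35 221 [0.36  0.315 0.032] [0.055 0.054 0.009] [61. 59. 59.]
flask 129 [ 0.446 -0.423  0.135] [0.038 0.04  0.019] [166. 151. 140.]
cupL [0.3556 0.1907 0.041 ] [0.3638 0.1936 0.041 ] handle ends [ 0.5881 -0.0031  0.15  ] [ 0.5841 -0.1301  0.15  ]
flask [ 0.4416 -0.4242  0.14  ] [ 0.4458 -0.4194  0.14  ]
```

```bash
python3 - <<'E'
import cv2
a=cv2.imread('pics/top0.png')[130:275,105:285];b=cv2.imread('pics/scene0.png')[140:215,210:410]
cv2.imwrite('pics/c1.png',cv2.resize(a,None,fx=4,fy=4,interpolation=cv2.INTER_CUBIC))
E
```

```text
(no output)
```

View pics/c1.png

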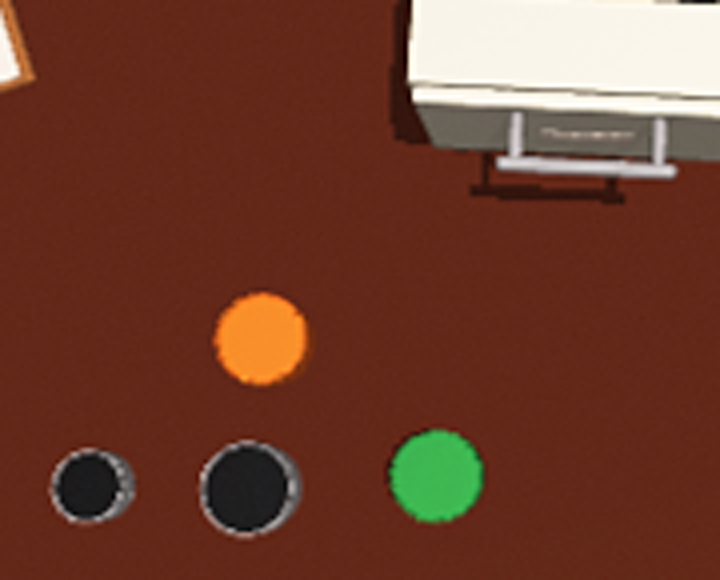

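The crop confirms the bar ends at full-frame pixels (229,171) and (274,173), and the large bitumen centre at (166,252). The cabinet is yawed by about -2.5°.

>>> send_rows --steps '[{"dx": 5, "dy": -3.6, "yaw": -10, "gripper": 0.38}, {"dx": 10, "dy": -7.2, "yaw": -20, "gripper": 0.38}, {"dx": 15, "dy": -10.8, "yaw": -30, "gripper": 0.38}, {"dx": 20, "dy": -14.4, "yaw": -40, "gripper": 0.38}, {"dx": 25, "dy": -18, "yaw": -50, "gripper": 0.38}]' --force 60

```text
validation failed for argument at $.st...
```

```bash
cat >> h.py <<'E'
def go(x,y,z,head):
    "shift/turn in tool axes to world TCP x,y,z and tool-x heading (deg)"
    o=status.get_obs();R=Rot.from_rotvec(o['orientation']).as_matrix()
    d=R.T@(np.array([x,y,z])-o['tcp_pos'])*100
    h=np.degrees(np.arctan2(R[1,0],R[0,0]))
    print('clock',o['clock'],'tcp',o['tcp_pos'].round(4),'head',h.round(2),'width',o['grip_width'].round(4),'d(cm)',d.round(2),'yaw',round(-((head-h+180)%360-180),2),'j',o['joints'].round(2))
E
python3 - <<'E'
from h import *
T=dict(np.load('top0.npz'));S=dict(np.load('scene0.npz'))
a=np.radians(-2.5);X=np.array([np.cos(a),np.sin(a)]);Y=np.array([-X[1],X[0]])
for f in(T,S):
    P=cloud(f);m=(P[...,2]>.135)&(P[...,2]<.165)&(P[...,0]>.5)&(P[...,0]<.64)&(abs(P[...,1]+.07)<.08);q=P[m]
    u=q[:,:2]@X;w=q[:,:2]@Y
    b=u<u.min()+.02
    print('bar u hist',np.histogram(u,np.arange(.57,.65,.005)),'bar w',w[b].min(),w[b].max())
print('aim pt handle u,w',np.array([.587,-.067])@X,np.array([.587,-.067])@Y)
# pixel ends in scene
go(.587,-.067,.26,87.5)
E
```

```text
bar u hist (array([  0,   0,   0,  82,  73,  21,   9,  10,  11,  10,   9, 133,  35,
        22,   8,   0]), array([0.57 , 0.575, 0.58 , 0.585, 0.59 , 0.595, 0.6  , 0.605, 0.61 ,
       0.615, 0.62 , 0.625, 0.63 , 0.635, 0.64 , 0.645, 0.65 ])) bar w -0.10453154595093196 0.02269346834982809
bar u hist (array([ 0,  0,  0, 38, 76, 66, 12, 11, 13, 10, 11,  6, 29, 20,  0,  0]), array([0.57 , 0.575, 0.58 , 0.585, 0.59 , 0.595, 0.6  , 0.605, 0.61 ,
       0.615, 0.62 , 0.625, 0.63 , 0.635, 0.64 , 0.645, 0.65 ])) bar w -0.10509123740561079 0.022467919964556857
aim pt handle u,w 0.589363805022028 -0.041331650462532246Traceback (most recent call last):
  File "<stdin>", line 11, in <module>
  File "h.py", line 18, in go
    print('clock',o['clock'],'tcp',o['tcp_pos'].round(4),'head',h.round(2),'width',o['grip_width'].round(4),'d(cm)',d.round(2),'yaw',round(-((head-h+180)%360-180),2),'j',o['joints'].round(2))
                                                                                   ^^^^^^^^^^^^^^^^^^^^^
AttributeError: 'float' object has no attribute 'round'
```

>>> send_rows --steps '[{"dx": 5, "dy": -3.6, "dz": 0, "yaw": -10, "gripper": 0.38}, {"dx": 10, "dy": -7.2, "dz": 0, "yaw": -20, "gripper": 0.38}, {"dx": 15, "dy": -10.8, "dz": 0, "yaw": -30, "gripper": 0.38}, {"dx": 20, "dy": -14.4, "dz": 0, "yaw": -40, "gripper": 0.38}, {"dx": 25, "dy": -18, "dz": 0, "yaw": -50, "gripper": 0.38}]' --force 60

```text
clock: 0.72
tcp_pos: [0.4337, -0.3443, 0.2562]
orientation: [-2.494, -1.91, 0.0]
contact_force: [0.2, -0.0, -0.4]
grip_width: 0.0326
gripper_force: 0.0
```

```bash
sed -i "s/o\['grip_width'\].round(4)/round(o['grip_width'],4)/;s/h=np.degrees/h=np.degrees/" h.py
python3 - <<'E'
from h import *
go(.589,-.067,.26,87.5)
E
```

```text
clock 0.725 tcp [ 0.4337 -0.3443  0.2562] head 74.89 width 0.0326 d(cm) [30.82  7.76 -0.39] yaw -12.61 j [ 0.78  0.29 -0.27  1.83  0.09  1.03  0.21]
```

>>> send_rows --steps '[{"dx": 6, "dy": 1.5, "dz": 0, "yaw": -3, "gripper": 0.38}, {"dx": 12, "dy": 3, "dz": 0, "yaw": -6, "gripper": 0.38}, {"dx": 18, "dy": 4.5, "dz": 0, "yaw": -9, "gripper": 0.38}, {"dx": 24, "dy": 6, "dz": 0, "yaw": -12, "gripper": 0.38}, {"dx": 30, "dy": 7.5, "dz": 0, "yaw": -12.6, "gripper": 0.38}]'

```text
clock: 1.35
tcp_pos: [0.5858, -0.0755, 0.2561]
orientation: [-2.275, -2.166, 0.001]
contact_force: [1.0, -0.6, -0.3]
grip_width: 0.0325
gripper_force: 0.0
```

>>> send_rows --steps '[{"dx": 0.8, "dy": 0.3, "dz": 2, "yaw": 0, "gripper": 0.38}, {"dx": 0.8, "dy": 0.3, "dz": 4, "yaw": 0, "gripper": 0.38}, {"dx": 0.8, "dy": 0.3, "dz": 4, "yaw": 0, "gripper": 0.38}]'

```text
clock: 1.72
tcp_pos: [0.5869, -0.0701, 0.214]
orientation: [-2.274, -2.163, 0.006]
contact_force: [0.7, -0.6, -0.1]
grip_width: 0.0325
gripper_force: 0.0
```

```bash
python3 - <<'E'
from h import *
go(.589,-.067,.154,87.5)
f=grab('scene','s1.png');cv2.imwrite('pics/s1c.png',cv2.resize(f['color'][120:280,150:330,::-1],None,fx=4,fy=4))
E
```

```text
clock 1.725 tcp [ 0.5869 -0.0701  0.214 ] head 87.13 width 0.0325 d(cm) [0.32 0.22 6.  ] yaw -0.37 j [ 0.34  0.42 -0.42  1.78  0.2   0.99 -0.21]
```

View pics/s1c.png

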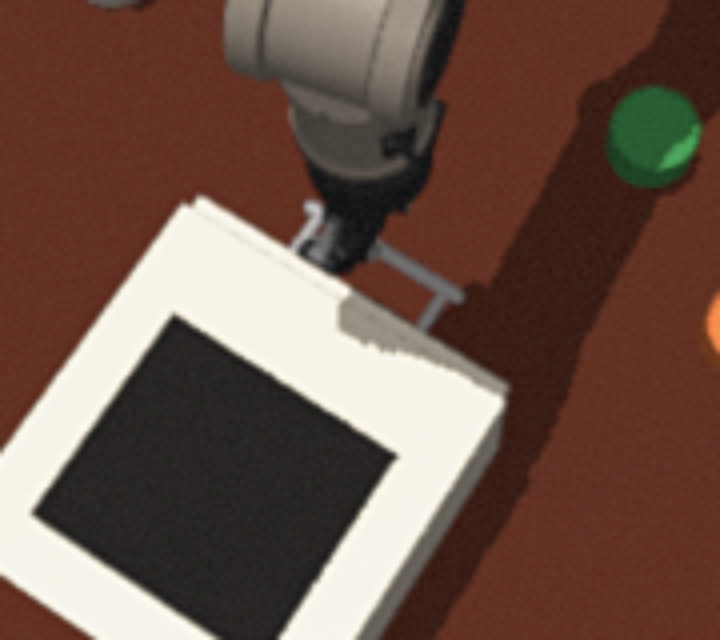

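The fingers stand over the middle of the bar, at crop (340,250), in front of the cabinet's top edge, so I can go down.

>>> send_rows --steps '[{"dx": 0.2, "dy": 0.1, "dz": 1.5, "yaw": -0.4, "gripper": 0.38}, {"dx": 0.2, "dy": 0.1, "dz": 3, "yaw": -0.4, "gripper": 0.38}, {"dx": 0.2, "dy": 0.1, "dz": 4.5, "yaw": -0.4, "gripper": 0.38}, {"dx": 0.2, "dy": 0.1, "dz": 6, "yaw": -0.4, "gripper": 0.38}, {"dx": 0.2, "dy": 0.1, "dz": 6, "yaw": -0.4, "gripper": 0.38}]'

```text
clock: 2.4
tcp_pos: [0.5888, -0.0673, 0.1546]
orientation: [-2.266, -2.172, 0.003]
contact_force: [0.3, -0.4, -0.3]
grip_width: 0.0324
gripper_force: 0.0
```

>>> send_rows --steps '[{"dx": 0, "dy": 0, "dz": 0, "yaw": 0, "gripper": 0}, {"dx": 0, "dy": 0, "dz": 0, "yaw": 0, "gripper": 0}, {"dx": 0, "dy": 0, "dz": 0, "yaw": 0, "gripper": 0}, {"dx": 0, "dy": 0, "dz": 0, "yaw": 0, "gripper": 0}]'

```text
clock: 2.9
tcp_pos: [0.5893, -0.0672, 0.1568]
orientation: [-2.268, -2.173, 0.001]
contact_force: [-6.0, 0.4, 5.1]
grip_width: 0.0088
gripper_force: 58.7
```

>>> send_rows --steps '[{"dx": 0, "dy": -2, "dz": 0, "yaw": 0, "gripper": 0}, {"dx": 0, "dy": -4.5, "dz": 0, "yaw": 0, "gripper": 0}, {"dx": 0, "dy": -7, "dz": 0, "yaw": 0, "gripper": 0}, {"dx": 0, "dy": -9.5, "dz": 0, "yaw": 0, "gripper": 0}, {"dx": 0, "dy": -12, "dz": 0, "yaw": 0, "gripper": 0}]'

```text
clock: 3.52
tcp_pos: [0.4708, -0.0619, 0.1567]
orientation: [2.266, 2.172, 0.005]
contact_force: [2.4, 1.0, -2.7]
grip_width: 0.0087
gripper_force: 60.9
```

>>> send_rows --steps '[{"dx": 0, "dy": -2.5, "dz": 0, "yaw": 0, "gripper": 0}, {"dx": 0, "dy": -5, "dz": 0, "yaw": 0, "gripper": 0}, {"dx": 0, "dy": -6.5, "dz": 0, "yaw": 0, "gripper": 0}, {"dx": 0, "dy": -7.5, "dz": 0, "yaw": 0, "gripper": 0}, {"dx": 0, "dy": -7.6, "dz": 0, "yaw": 0, "gripper": 0}]'

```text
clock: 4.15
tcp_pos: [0.3943, -0.0585, 0.1567]
orientation: [2.267, 2.174, 0.002]
contact_force: [0.1, 3.5, 2.2]
grip_width: 0.0087
gripper_force: 61.4
```

```bash
python3 - <<'E'
from h import *
go(.589,-.067,.154,87.5)
print(status.get_obs()['contact_force'])
E
```

```text
clock 4.15 tcp [ 0.3943 -0.0585  0.1567] head 87.58 width 0.0087 d(cm) [-0.03 19.48  0.29] yaw 0.08 j [ 0.42  0.2  -0.47  2.25  0.14  0.71 -0.19]
[0.09454047 3.51660852 2.15853914]
```

>>> send_rows --steps '[{"dx": 0, "dy": 0, "dz": 0, "yaw": 0, "gripper": 0.36}, {"dx": 0, "dy": 0, "dz": 0, "yaw": 0, "gripper": 0.36}, {"dx": 0, "dy": 0, "dz": -3, "yaw": 0, "gripper": 0.36}, {"dx": 0, "dy": 0, "dz": -7, "yaw": 0, "gripper": 0.36}, {"dx": 0, "dy": 0, "dz": -13, "yaw": 0, "gripper": 0.36}]'

```text
clock: 4.78
tcp_pos: [0.393, -0.0593, 0.2866]
orientation: [-2.266, -2.171, 0.003]
contact_force: [1.7, -0.8, 0.6]
grip_width: 0.0308
gripper_force: 0.0
```

>>> send_rows --steps '[{"dx": -5, "dy": 1, "dz": 0, "yaw": -10, "gripper": 0.9}, {"dx": -10, "dy": 2, "dz": 0, "yaw": -20, "gripper": 0.9}, {"dx": -14, "dy": 3, "dz": 0, "yaw": -30, "gripper": 0.9}, {"dx": -18, "dy": 4, "dz": 0, "yaw": -40, "gripper": 0.9}, {"dx": -22, "dy": 5, "dz": 0, "yaw": -50, "gripper": 0.9}]'

```text
clock: 5.4
tcp_pos: [0.4346, -0.2827, 0.2861]
orientation: [-1.129, -2.931, 0.001]
contact_force: [1.1, -1.1, 0.4]
grip_width: 0.0768
gripper_force: 0.0
```

```bash
python3 - <<'E'
from h import *
go(.55,-.067,.154,177.5)
for n in('top','scene'):
    f=grab(n);np.savez(n+'1.npz',**f)
    c=f['color'][:,:,::-1]
    if n=='top':a=c[60:260,170:340]
    else:b=c[100:300,110:320]
cv2.imwrite('pics/ab.png',cv2.resize(np.hstack([a,b]),None,fx=2.1,fy=2.9,interpolation=cv2.INTER_CUBIC))
E
```

```text
clock 5.4 tcp [ 0.4346 -0.2827  0.2861] head 137.87 width 0.0768 d(cm) [ 5.91 23.74 13.2 ] yaw -39.63 j [ 0.74  0.21 -0.32  1.87  0.08  1.07  1.22]
```

View pics/ab.png

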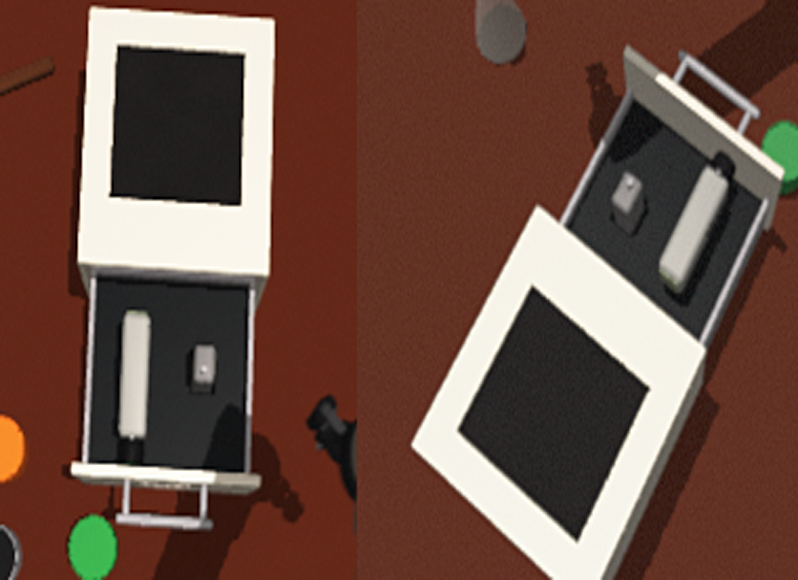

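The drawer is fully open. The thermometer (light barrel) is in the left (+y) slot and the meter in the right one.

```bash
python3 - <<'E'
from h import *
a=np.radians(-2.5);X=np.array([np.cos(a),np.sin(a)]);Y=np.array([-X[1],X[0]])
for n in('top','scene'):
    f=dict(np.load(n+'1.npz'));P=cloud(f);g=f['color'].astype(int)
    u=P[...,:2]@X;w=P[...,:2]@Y
    m=(abs(P[...,2]-.146)<.007)&(u>.44)&(u<.63)&(w>-.06)&(w<.06)&(g.min(-1)>90)
    k,l,s,c=cv2.connectedComponentsWithStats(m.astype(np.uint8));i=1+s[1:,4].argmax();m=l==i
    q=P[m];r=cv2.minAreaRect(q[:,:2].astype(np.float32));print(n,r,np.median(q[:,2]),'u',np.percentile(u[m],[1,99]),'w',np.percentile(w[m],[1,99]))
    uc=np.median([]) if 0 else 0
# handle-based prediction: handle TCP at pinch (.3943,-.0585)
hu=np.array([.3943,-.0585])@X;hw=np.array([.3943,-.0585])@Y
print('pred grip u',hu+.038+.103+.012+.007, 'w',(-.041)+.048)
go(.55,-.067,.154,177.5)
E
```

```text
top ((0.5384960174560547, -0.01608693040907383), (0.03624420985579491, 0.12537479400634766), 87.28997802734375) 0.14443934469327266 u [0.47835992 0.59864823] w [-0.00981128  0.02508606]
scene ((0.5378154516220093, -0.017812924459576607), (0.03721192851662636, 0.1301593780517578), 87.6934814453125) 0.14483184797551646 u [0.47762746 0.60024558] w [-0.01234852  0.02385979]
pred grip u 0.5564764479305987 w 0.006999999999999999
clock 5.5 tcp [ 0.4341 -0.2859  0.2857] head 137.42 width 0.0766 d(cm) [ 6.29 23.98 13.14] yaw -40.08 j [ 0.74  0.21 -0.32  1.87  0.08  1.07  1.22]
```

```bash
python3 - <<'E'
from h import *
go(.5583,-.0179,.22,177.5)
E
```

```text
clock 5.5 tcp [ 0.4341 -0.2859  0.2857] head 137.42 width 0.0766 d(cm) [ 9.   28.15  6.53] yaw -40.08 j [ 0.74  0.21 -0.32  1.87  0.08  1.07  1.22]
```

>>> send_rows --steps '[{"dx": 1.8, "dy": 5.6, "dz": 0, "yaw": -8, "gripper": 0.7}, {"dx": 3.6, "dy": 11.2, "dz": 0, "yaw": -16, "gripper": 0.7}, {"dx": 5.4, "dy": 16.8, "dz": 0, "yaw": -24, "gripper": 0.7}, {"dx": 7.2, "dy": 22.5, "dz": 0, "yaw": -32, "gripper": 0.7}, {"dx": 9, "dy": 28.1, "dz": 0, "yaw": -40, "gripper": 0.7}]'

```text
clock: 6.12
tcp_pos: [0.5581, -0.0109, 0.2863]
orientation: [-0.062, -3.141, 0.001]
contact_force: [0.8, 0.1, 0.1]
grip_width: 0.06
gripper_force: 0.0
```

>>> send_rows --steps '[{"dx": 0, "dy": 0, "dz": 3, "yaw": 0, "gripper": 0.7}, {"dx": 0, "dy": 0, "dz": 6, "yaw": 0, "gripper": 0.7}, {"dx": 0, "dy": 0, "dz": 6, "yaw": 0, "gripper": 0.7}]'

```text
clock: 6.5
tcp_pos: [0.556, -0.0127, 0.2241]
orientation: [-0.067, -3.136, 0.0]
contact_force: [-0.1, -0.2, -0.7]
grip_width: 0.0596
gripper_force: 0.0
```

```bash
python3 - <<'E'
from h import *
go(.5583,-.0179,.132,177.5)
E
```

```text
clock 6.5 tcp [ 0.556  -0.0127  0.2241] head 177.55 width 0.0596 d(cm) [-0.3  -0.51  9.21] yaw 0.05 j [ 0.36  0.38 -0.56  1.84  0.23  1.    1.23]
```

>>> send_rows --steps '[{"dx": -0.3, "dy": -0.5, "dz": 2, "yaw": 0, "gripper": 0.7}, {"dx": -0.3, "dy": -0.5, "dz": 4, "yaw": 0, "gripper": 0.7}, {"dx": -0.3, "dy": -0.5, "dz": 6.5, "yaw": 0, "gripper": 0.7}, {"dx": -0.3, "dy": -0.5, "dz": 9.2, "yaw": 0, "gripper": 0.7}, {"dx": -0.3, "dy": -0.5, "dz": 9.2, "yaw": 0, "gripper": 0.7}]' --force 40

```text
clock: 7.12
tcp_pos: [0.5596, -0.0185, 0.1328]
orientation: [-0.068, -3.138, 0.0]
contact_force: [-0.8, 0.3, 0.6]
grip_width: 0.0599
gripper_force: 0.0
```

>>> send_rows --steps '[{"dx": 0, "dy": 0, "dz": 0, "yaw": 0, "gripper": 0}, {"dx": 0, "dy": 0, "dz": 0, "yaw": 0, "gripper": 0}, {"dx": 0, "dy": 0, "dz": 0, "yaw": 0, "gripper": 0}, {"dx": 0, "dy": 0, "dz": 0, "yaw": 0, "gripper": 0}]'

```text
clock: 7.62
tcp_pos: [0.5617, -0.018, 0.1356]
orientation: [0.067, 3.138, -0.0]
contact_force: [-0.2, -1.1, 6.0]
grip_width: 0.0375
gripper_force: 41.2
```

>>> send_rows --steps '[{"dx": 0, "dy": 0, "dz": -2, "yaw": 0, "gripper": 0}, {"dx": 0, "dy": 0, "dz": -5, "yaw": 0, "gripper": 0}, {"dx": 0, "dy": 0, "dz": -8, "yaw": 0, "gripper": 0}, {"dx": 0, "dy": 0, "dz": -11, "yaw": 0, "gripper": 0}, {"dx": 0, "dy": 0, "dz": -12.5, "yaw": 0, "gripper": 0}]'

```text
clock: 8.25
tcp_pos: [0.5607, -0.0175, 0.2615]
orientation: [0.066, 3.139, -0.0]
contact_force: [0.2, 0.1, -3.3]
grip_width: 0.0376
gripper_force: 41.3
```

>>> send_rows --steps '[{"dx": 0, "dy": 0, "dz": 0, "yaw": 0, "gripper": 0}, {"dx": 0, "dy": 0, "dz": 0, "yaw": 0, "gripper": 0}, {"dx": 0, "dy": 0, "dz": 0, "yaw": 0, "gripper": 0}]'

```text
clock: 8.62
tcp_pos: [0.5598, -0.018, 0.258]
orientation: [-0.067, -3.139, -0.0]
contact_force: [-0.4, -0.8, -2.1]
grip_width: 0.0379
gripper_force: 41.2
```

```bash
python3 - <<'E'
from h import *
go(.5,-.018,.26,177.5);print(status.get_obs()['contact_force'])
fs={n:grab(n) for n in('top','scene','wrist')}
for n,f in fs.items(): np.savez(n+'2.npz',**f)
b=fs['scene']['color'][90:290,150:350,::-1];c=fs['wrist']['color'][:,:,::-1]
cv2.imwrite('pics/bc.png',np.hstack([cv2.resize(b,(384,384)),cv2.resize(c,(410,308+76))]))
E
```

```text
clock 8.625 tcp [ 0.5598 -0.018   0.258 ] head 177.57 width 0.0379 d(cm) [ 5.98 -0.26 -0.18] yaw 0.07 j [ 0.38  0.34 -0.57  1.8   0.21  1.06  1.26]
[-0.39271195 -0.77444291 -2.06945658]
```

View pics/bc.png

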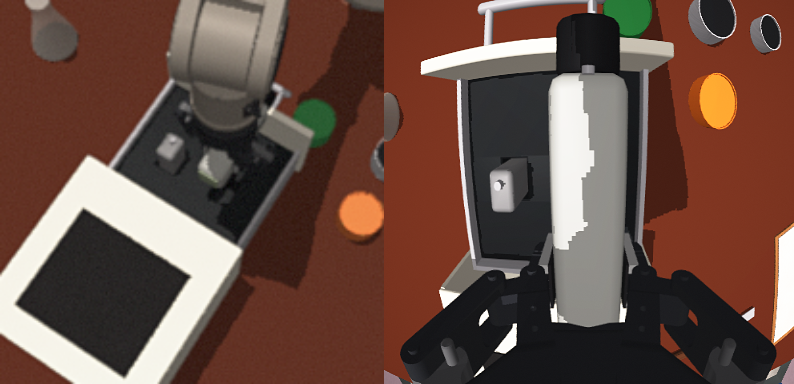

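The thermometer is held and its slot is empty behind it. I can't tilt the tool, so I'll catch the foot on the top inner edge of the drawer front and turn the gun nose-down between the pads.

>>> send_rows --steps '[{"dx": 2.5, "dy": -0.2, "dz": 0, "yaw": 0, "gripper": 0}, {"dx": 5.5, "dy": -0.2, "dz": 0, "yaw": 0, "gripper": 0}, {"dx": 8, "dy": -0.2, "dz": 0, "yaw": 0, "gripper": 0}, {"dx": 9, "dy": -0.2, "dz": 0, "yaw": 0, "gripper": 0}, {"dx": 10, "dy": -0.2, "dz": 0, "yaw": 0, "gripper": 0}]'

```text
clock: 9.4
tcp_pos: [0.4631, -0.0158, 0.2607]
orientation: [0.067, 3.134, 0.0]
contact_force: [5.2, -1.7, 1.6]
grip_width: 0.0378
gripper_force: 41.6
```

>>> send_rows --steps '[{"dx": 1, "dy": 0, "dz": 0, "yaw": 0, "gripper": 0}, {"dx": 2, "dy": 0, "dz": 0, "yaw": 0, "gripper": 0}, {"dx": 3, "dy": 0, "dz": 0.1, "yaw": 0, "gripper": 0}, {"dx": 3, "dy": 0, "dz": 0.1, "yaw": 0, "gripper": 0}]'

```text
clock: 9.9
tcp_pos: [0.4329, -0.0142, 0.2599]
orientation: [0.067, 3.136, 0.0]
contact_force: [4.1, -0.9, 1.8]
grip_width: 0.0374
gripper_force: 42.9
```

```bash
cat >> h.py <<'E'
def wcloud(f):
    d=f['depth'];K=f['K'];v,u=np.mgrid[:d.shape[0],:d.shape[1]]
    x=(u-K[0,2])/K[0,0];y=(v-K[1,2])/K[1,1];r=np.hypot(x,y)+1e-9
    s=np.tan(np.clip(r,0,1.5))/r
    P=(np.stack([x*s*d,y*s*d,d],-1)-f['t'])@f['R']; P[(d==0)|(r>1.3)]=np.nan
    return P
def barrel(f,quiet=False):
    "points on the barrel's top face in tool coords -> slope"
    o=status.get_obs();R=Rot.from_rotvec(o['orientation']).as_matrix()
    q=(wcloud(f)-o['tcp_pos'])@R
    m=(abs(q[...,1])<.012)&(q[...,0]>.015)&(q[...,0]<.12)&(q[...,2]<.11)&(q[...,2]>-.05)&(f['color'].min(-1)>70)
    p=q[m]
    out=np.ones(len(p),bool)
    for _ in range(6):
        c=np.polyfit(p[out,0],p[out,2],1);e=np.polyval(c,p[:,0])-p[:,2];out=abs(e)<max(.003,1.5*np.std(e[out]))
    print('slope deg',np.degrees(np.arctan(c[0])),'z0',c[1],'n',out.sum(),'x range',p[out,0].min(),p[out,0].max(),'rms',e[out].std())
    return q,m
E
python3 - <<'E'
from h import *
barrel(dict(np.load('wrist2.npz')))  # old frame, tool-relative approx wrong position
go(.4,-.018,.25,177.5);o=status.get_obs();print(o['contact_force'],o['gripper_force'])
barrel(grab('wrist'))
E
```

```text
slope deg 2.054846716962345 z0 0.10740563230523366 n 176 x range 0.022715652262740044 0.034212249557782355 rms 0.0008044418827551745
clock 9.9 tcp [ 0.4329 -0.0142  0.2599] head 177.56 width 0.0374 d(cm) [ 3.27 -0.51  0.97] yaw 0.06 j [ 0.48  0.11 -0.62  2.07  0.08  0.98  1.34]
[ 4.10880353 -0.86853088  1.82603931] 42.89907932281494
slope deg 22.917686318081763 z0 -0.011366434312250925 n 8648 x range 0.01500198455223466 0.08378715223002388 rms 0.0007141282756996705
```

Slope is 23° so far with light contact (about 5 N), so I'll carry on to 45°.

>>> send_rows --steps '[{"dx": 1, "dy": 0, "dz": 0.1, "yaw": 0, "gripper": 0}, {"dx": 2, "dy": 0, "dz": 0.3, "yaw": 0, "gripper": 0}, {"dx": 3, "dy": 0, "dz": 0.5, "yaw": 0, "gripper": 0}, {"dx": 3.2, "dy": 0, "dz": 0.6, "yaw": 0, "gripper": 0}, {"dx": 3.2, "dy": 0, "dz": 0.6, "yaw": 0, "gripper": 0}]'

```text
clock: 10.58
tcp_pos: [0.3996, -0.0128, 0.2527]
orientation: [0.066, 3.14, 0.001]
contact_force: [5.1, 0.1, 0.9]
grip_width: 0.0375
gripper_force: 42.6
```

```bash
python3 - <<'E'
from h import *
go(.4,-.018,.25,177.5);o=status.get_obs();print(o['contact_force'],o['gripper_force'])
barrel(grab('wrist'))
E
```

```text
clock 10.575 tcp [ 0.3996 -0.0128  0.2527] head 177.58 width 0.0375 d(cm) [-0.06 -0.52  0.27] yaw 0.08 j [ 0.49  0.06 -0.62  2.14  0.04  0.96  1.37]
[5.125594   0.0622084  0.91811851] 42.5519460439682
slope deg 42.3820003830228 z0 -0.013117896437275725 n 6116 x range 0.015002135027098502 0.06979233744400822 rms 0.000805066572686562
```

Slope is now 42.4° and the gun is firmly held. I'll lift it off the drawer front and carry it over beside the cup.

>>> send_rows --steps '[{"dx": 0, "dy": 0, "dz": -1.5, "yaw": 0, "gripper": 0}, {"dx": 0, "dy": 0, "dz": -3.5, "yaw": 0, "gripper": 0}, {"dx": 0, "dy": 0, "dz": -6, "yaw": 0, "gripper": 0}, {"dx": 0, "dy": 0, "dz": -7.5, "yaw": 0, "gripper": 0}, {"dx": 0, "dy": 0, "dz": -8, "yaw": 0, "gripper": 0}]'

```text
clock: 11.25
tcp_pos: [0.3982, -0.013, 0.3327]
orientation: [-0.067, -3.14, 0.0]
contact_force: [-0.6, -0.3, -2.7]
grip_width: 0.0377
gripper_force: 42.2
```

>>> send_rows --steps '[{"dx": -1.4, "dy": 2, "dz": 0, "yaw": 0, "gripper": 0}, {"dx": -4.2, "dy": 6, "dz": 0, "yaw": 0, "gripper": 0}, {"dx": -7, "dy": 10, "dz": 0, "yaw": 0, "gripper": 0}, {"dx": -9.8, "dy": 14, "dz": 0, "yaw": 0, "gripper": 0}, {"dx": -12.6, "dy": 18, "dz": 0, "yaw": 0, "gripper": 0}]'

```text
clock: 11.88
tcp_pos: [0.5325, 0.1621, 0.331]
orientation: [-0.068, -3.138, 0.002]
contact_force: [0.3, -0.2, -2.2]
grip_width: 0.0377
gripper_force: 42.1
```

>>> send_rows --steps '[{"dx": -1, "dy": 1.5, "dz": 0, "yaw": 0, "gripper": 0}, {"dx": -1.6, "dy": 2.3, "dz": 0, "yaw": 0, "gripper": 0}, {"dx": -1.6, "dy": 2.3, "dz": 0, "yaw": 0, "gripper": 0}]'

```text
clock: 12.25
tcp_pos: [0.5488, 0.1832, 0.3318]
orientation: [-0.067, -3.14, 0.001]
contact_force: [-1.0, -0.1, -2.8]
grip_width: 0.0376
gripper_force: 42.1
```

```bash
python3 - <<'E'
from h import *
go(.5508,.1836,.2317,177.5)
f=grab('wrist','w3.png');np.savez('wrist3.npz',**f)
q,m=barrel(f)
o=status.get_obs();R=Rot.from_rotvec(o['orientation']).as_matrix()
# lateral centre line of the barrel, tool frame
w=(q[...,0]>.015)&(q[...,0]<.075)&(abs(q[...,1])<.03)&(abs(q[...,2]-(-.013+np.tan(np.radians(42.4))*q[...,0]))<.004)
for a,b in((.02,.03),(.03,.04),(.04,.05),(.05,.06)):
    s=q[w&(q[...,0]>a)&(q[...,0]<b)];print(a,s[:,1].min().round(4),s[:,1].max().round(4))
# cup from wrist view
P=wcloud(f);mm=(abs(P[...,2]-.041)<.012)&(np.hypot(P[...,0]-.359,P[...,1]-.192)<.05);c=P[mm]
print('cup wrist',len(c),(c.max(0)+c.min(0))/2,np.ptp(c,0))
s=f['color'];cv2.imwrite('pics/w3v.png',s[:,:,::-1])
E
```

```text
clock 12.25 tcp [0.5488 0.1832 0.3318] head 177.55 width 0.0376 d(cm) [-0.21  0.06 10.01] yaw 0.05 j [ 0.15  0.34 -0.75  1.66  0.24  1.24  0.88]
slope deg 42.127886277306445 z0 -0.012676008666776446 n 6096 x range 0.015003783232307765 0.06973577914673063 rms 0.0007838272703161746
0.02 -0.0165 0.0183
0.03 -0.0167 0.0184
0.04 -0.016 0.0184
0.05 -0.0163 0.0186
cup wrist 1969 [0.35698683 0.19136892 0.03789208] [0.06982672 0.06926266 0.01766989]
```

View pics/w3v.png

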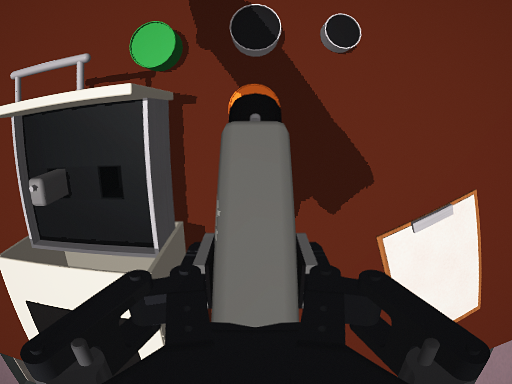

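The wrist view shows the barrel straight along the aim line, and the large cup at (255,30) dead ahead, so I'll descend.

>>> send_rows --steps '[{"dx": -0.2, "dy": 0, "dz": 2.5, "yaw": 0, "gripper": 0}, {"dx": -0.2, "dy": 0, "dz": 5, "yaw": 0, "gripper": 0}, {"dx": -0.2, "dy": 0, "dz": 7.5, "yaw": 0, "gripper": 0}, {"dx": -0.2, "dy": 0, "dz": 9.5, "yaw": 0, "gripper": 0}, {"dx": -0.2, "dy": 0, "dz": 10, "yaw": 0, "gripper": 0}]'

```text
clock: 12.92
tcp_pos: [0.5505, 0.1825, 0.2312]
orientation: [-0.068, -3.139, 0.002]
contact_force: [0.5, -0.3, -2.9]
grip_width: 0.0374
gripper_force: 42.1
```

>>> send_rows --steps '[{"dx": 0, "dy": 0, "dz": 0, "yaw": 0, "gripper": 0}, {"dx": 0, "dy": 0, "dz": 0, "yaw": 0, "gripper": 0}, {"dx": 0, "dy": 0, "dz": 0, "yaw": 0, "gripper": 0}, {"dx": 0, "dy": 0, "dz": 0, "yaw": 0, "gripper": 0}]'

```text
clock: 13.42
tcp_pos: [0.5513, 0.1838, 0.2327]
orientation: [0.067, 3.14, 0.0]
contact_force: [0.1, -0.9, -3.0]
grip_width: 0.0371
gripper_force: 42.1
```

```bash
python3 - <<'E'
from h import *
go(.5508,.1836,.232,177.5)
f=grab('wrist');q,m=barrel(f)
o=status.get_obs();R=Rot.from_rotvec(o['orientation']).as_matrix();print('tilt',R[2].round(4),o['contact_force'])
p=q[m&(q[...,0]<.065)];
c=np.polyfit(p[:,0],p[:,2],1);th=np.arctan(c[0])
ax=R@[np.cos(th),0,np.sin(th)];A=o['tcp_pos']+R@[0,.0005,c[1]+.022/np.cos(th)]
P=wcloud(f);mm=(abs(P[...,2]-.041)<.012)&(np.hypot(P[...,0]-.359,P[...,1]-.192)<.05);k=P[mm];kc=(k.max(0)+k.min(0))/2
for C in([.358,.192,.041],[kc[0],kc[1],.041]):
    r=C-A;s=r@ax;e=r-s*ax;print('C',np.round(C,4),'range nose',s-.110,'lateral',e@(R[:,1]),'up',e@np.cross(ax,-R[:,1])*1,np.degrees(np.arcsin(-ax[2])))
# independent check: gun/light barrel points seen from top & scene cameras
for n in('top','scene'):
    g=grab(n);P=cloud(g);q2=(P-o['tcp_pos'])@R
    mm=(abs(q2[...,1])<.015)&(q2[...,0]>.012)&(q2[...,0]<.07)&(abs(q2[...,2]-(c[1]+c[0]*q2[...,0]))<.02)&(g['color'].min(-1)>60)
    t=q2[mm]
    if len(t)>20: print(n,len(t),'top-face residual',np.median(t[:,2]-(c[1]+c[0]*t[:,0])),np.degrees(np.arctan(np.polyfit(t[:,0],t[:,2],1)[0])))
    cv2.imwrite(f'pics/f_{n}.png',g['color'][:,:,::-1])
E
```

```text
clock 13.425 tcp [0.5513 0.1838 0.2327] head 177.56 width 0.0371 d(cm) [ 0.05 -0.02  0.07] yaw 0.06 j [ 0.12  0.44 -0.71  1.77  0.33  1.05  0.82]
slope deg 42.15818232351953 z0 -0.013055835556831359 n 6123 x range 0.015000426727301078 0.06975506946096105 rms 0.0008007777280741019
tilt [-5.e-04  1.e-04 -1.e+00] [ 0.15720646 -0.23988975 -3.63144021]
C [0.358 0.192 0.041] range nose 0.1507808488535204 lateral -0.0005227324376255177 up -0.00026518692974156005 42.06402737016462
C [0.3733 0.1917 0.041 ] range nose 0.1394161150884335 lateral -0.00020507637595844637 up -0.010521099232248567 42.06402737016462
```

View pics/f_scene.png

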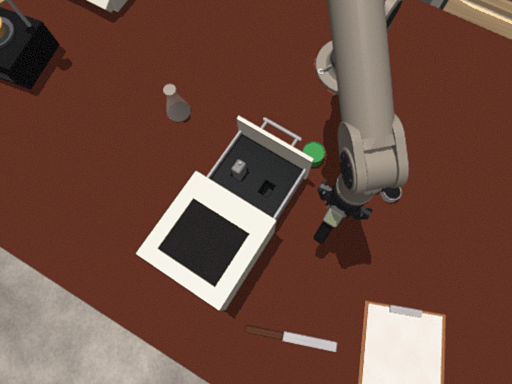

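The scene view shows the gun held clear, with its grip trailing back at (322,230), the meter still in its slot at (238,168), and the cups and flask undisturbed. The computed aim error is under 1 mm and the range is 151 mm. The last cup reading, 15 mm farther out in x, came from a wrist view where the gun partly hides the cup, so I'm using the three unobstructed readings instead.

```bash
python3 -c "
from bench import workorder
print(workorder.hand_in())"
```

```text
the job is handed in; nothing more can be done
None
```

I handed the job in with the thermometer held still, nose about 42° down and about 15 cm from the bitumen, aimed within about 1 mm of the larger cup's middle by my last measurement; the hand-in returned no verdict.

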